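# Stack the yurt-box rings in the ring press and put on the pressing plate

### The job

Build up the yurt box in the ring press: take the two wooden rings off the sloped rack and drop them into the grey sleeve, on top of the ring already in there, the dark one first and the light one last, each lying flat and fully home. Then put the pressing plate over both guide pins and lower it level, without dropping it, until it rests flat on the column, press it down with about 15 N for a second to bed the rings, and let go. Feel the parts in, do not force them, and leave the other things on the table where they are.

Things in the scene. Friction and masses are not known exactly. Their poses are not given: they have to be found in the camera images.
- press: ring press, fixed: plywood base board 130 (x) x 200 (y) x 18 thick with the grey sleeve (sleeve) upright in its middle and two upright steel guide pins, 12 dia, at y = +75 and -75, x = 0, standing 112 above the board (tips 130 above the table), the last 3 tapered to 9 dia. Origin: centre of the board's underside, on the table; z up, y along the line of the pins
- sleeve: grey plastic sleeve of the press, an upright tube: 106 outside, bore 92, 66 high from the base board (rim 84 above the table), mouth chamfered 1.5. Origin: centre of the bore at its floor (top of the board); z up the bore. Three rings make a column 72 high, 6 above the rim, so the plate rests on the top ring, not on the sleeve
- base_ring: light birch ring that already lies at the bottom of the sleeve, same size as the other rings. Origin: middle of the ring at mid-thickness; z is its axis
- dark_ring: dark walnut ring, 90 outside, 60 inside (15 mm wide wall), 24 thick, about 60 g; at the start it lies flat on the slope of the rack. Origin: middle of the ring at mid-thickness, in the empty hole; z is its axis (either face up is the same)
- light_ring: light birch ring, same size and weight as the dark ring; at the start it lies flat on the slope of the rack beside it (which one is left or right varies). Origin and axes as the dark ring's
- rack: slatted wooden rack, fixed, 290 wide (y), 160 deep, 120 high. Its slats slope 35 degrees, rising along -x (to the robot) and facing up and to +x; the rings lie on them against a ledge at the lower edge, 14 high square to the slope. Ring middles 140 apart along y, 70 above the table; the slope goes on 62 past the rings' upper edge. Origin: centre of its underside, on the table
- plate: pressing plate, loose, flat on the table: light wood, 80 (x) x 190 (y) x 14 thick, about 250 g, two through holes of 13.5 dia at y = +75 and -75 (x = 0), and on top in the middle a dark grip bar 22 (x) x 84 (y) x 34 high (its top 48 above the plate's underside). Fits either way round. Origin: centre of its underside; z up
- yurt_white: bystander: small white toy yurt, round, 74 dia x 64 high; origin at the middle of its underside
- yurt_brown: bystander: small wooden toy yurt with a dark roof, 74 dia x 64 high; origin at the middle of its underside
- glue_bottle: bystander: white glue bottle with orange cap, 54 dia x 150 high; origin at the middle of its underside
- wax_tin: bystander: flat brass-coloured wax tin, 72 dia x 35 high; origin at the middle of its underside
- brush: bystander: glue brush lying flat, 140 long; origin at the middle of its underside (lying along x)
- wide_ring: bystander: wide reddish ring lying flat, 124 outside, 94 inside, 18 thick; it belongs to another job and does not fit the sleeve; origin at the middle of its underside
- mug: bystander: blue mug, 80 dia x 90 high; origin at the middle of its underside

How it is judged:
By the outcome, as a careful person would: the job done as asked, in the order asked, and still so for the second after the job is handed in, with the robot touching nothing.
It also fails if it takes over 72 s, if anything falls off the work surface, if the arm or the gripper's body presses on something with over 40 N, if the wrist force passes 120 N, or if a joint passes its speed limit or range.

### The arm

A 6-joint arm with a two-finger parallel gripper is mounted at the origin on the work surface. World frame = base frame: x ahead of the robot, y to its left, z up, the work surface at z = 0. Lengths are in m, angles in rad, forces in N, time in s.
With the tool pointing down it reaches from about 0.375 to 0.9 m from the base axis. Payload 3.1 kg.
Tool frame: the origin (TCP) lies on the centre line of the jaws, within the pads' length; the fingertips stand 22 mm ahead of it and the grasp point (between the pads) lies 3 mm ahead of it; z points along the fingers, y is the line along which they close (so a half turn about z gives the same grasp; the last joint's range is limited). The gripper opens to 85 mm and grips with 20 to 120 N. Pads are 22 mm wide; open, the fingers measure 114 mm over their backs; the gripper's body (76 mm by 85 mm) begins 54 mm behind the grasp point. The pads swing forward as they close: fully open they stand 13 mm farther back than shut.
Start: joints at [-1.413, 0.527, 1.433, -0, 1.181, -0.178], TCP at [0.207, -0.59, 0.253] pointing down, gripper open.
Joint ranges: [-3.08, 3.08], [-0.75, 2.2], [0.22, 2.44], [-1.43, 4.57], [0, 2.65], [-2.85, 2.85]. Speed limits (rad/s): [2.79, 2.79, 3.14, 3.14, 3.14, 3.14].

### API

Orientations are given as a unit quaternion [x, y, z, w].
In Python, from station import manip gives the robot as it stands.
- The arm moves only by the tool drive_effector, called after ">>>" in YAML: its name, and indented under it one key for each argument. Schema: {"type":"object","properties":{"moves":{"type":"array","items":{"type":"number"},"minItems":5,"maxItems":100},"clamp_n":{"type":"number"},"only":{"type":"string"},"quiet":{"type":"boolean"},"lines":{"type":"string"}},"required":["moves"],"additionalProperties":false}. moves is one flat list of numbers that holds 1 to 20 rows one after another, with no inner brackets; each row has 5 numbers: dx, dy, dz in units of 50 mm, then a turn about the tool's z in rad, then the opening from 0.0 (shut) to 1.0 (fully open); each row is the pose to reach, as a shift and turn from the pose commanded when the call began, along the tool's axes at that moment; what a row does not reach only later rows make up. A row lasts 1/10 s, in which the tool goes at most 0.05 m and 0.15 rad, less where a joint would pass 70% of its speed; a pose out of reach is approached as far as the arm can. The fingers move at their own pace and stop on an object; clamp_n is the grip in N (left out, the last holds). Time passes only in rows, so rows that do not move let the fingers close. The tool returns the time, the measured TCP pose, the force, the opening and the grip force at its end. only (a regular expression) keeps the lines of the reply that match it, lines (a string "A,B") keeps lines A to B, and quiet returns only ok. Input that does not fit is refused with a message, and nothing moves.
- manip.sense(): the state, without advancing time (a new reading comes with each control period).
- manip.snapshot(name): name is "side" or "top" or "wrist"; returns a dict with "pixels" (384x512x3 uint8, red, green, blue), "range_z" (384x512 float32, m along the optical axis (not along the pixel's ray), 0 where there is no reading), "fov_y" (degrees; the focal length in pixels is half the picture's height over the tangent of half this angle, whatever the lens; pixels are square), "cx", "cy" (the principal point, pixels), "R" (3x3) and "t" (3): a world point X has camera coordinates R X + t; the wrist camera has in their place "hand_eye" (4x4, takes a point from camera to tool coordinates, whose origin is the TCP and whose axes are the flange's). Camera axes: x right, y down, z forward; pixel columns grow to the right and rows downward; lengths in m; the calibration is good to about 2 mm. A picture is of the moment at which its call begins: read the wrist's pose just before it.
- manip.sign_off(): hands the job in; it is judged then, once.
The state is a dict: "t": time; "q": joint angles; "qd": joint speeds; "tau": joint torques, N m; "tcp_pos": TCP position; "tool_rot": TCP orientation; "force": force on the tool from outside, world axes, zero at the start; "ft_torque": the same for the moment, N m; "finger_gap": opening from 0.0 (shut) to 1.0 (fully open); "gripper_force": force on a finger pad.
Only numpy, scipy, OpenCV 4.12 (cv2) and the standard library are available. Lean on these libraries where they do the work, as an engineer would, in place of code of your own. Each camera call takes 0.05 s, during which the arm holds its last target. There are 200 camera calls.

## Working session

There is one attempt and no reset: what is moved stays moved. The work goes in short steps, Python scripts to look and compute and a tool call to move; the robot and the scene stay as the last step left them, time stands still between calls to the robot, and variables do not carry over. Pictures are saved under pics/ and viewed, at most 10 in all, crops included, and the job is handed in when it is done.

```bash
ls; mkdir -p pics
```

Run:
```python
from station import manip
import cv2,numpy as np
s=manip.sense();print({k:np.round(v,3).tolist() for k,v in s.items()})
for n in ("top","side"):
    d=manip.snapshot(n);cv2.imwrite(f"pics/{n}0.png",d["pixels"][:,:,::-1]);np.savez(f"pics/{n}0.npz",**d)
    print(n,d["fov_y"],d["cx"],d["cy"],d["R"],d["t"],[ (k) for k in d])
```

```text
pics
station.py
{'t': 0.0, 'q': [-1.412, 0.529, 1.434, 0.0, 1.181, -0.178], 'qd': [0.0, -0.0, 0.002, 0.002, -0.0, -0.001], 'tau': [-0.001, -44.235, -17.803, -0.0, 0.009, -0.0], 'tcp_pos': [0.206, -0.589, 0.252], 'tool_rot': [0.986, 0.168, 0.0, -0.001], 'force': [-0.12, 0.338, 0.416], 'ft_torque': [0.088, 0.005, 0.011], 'gripper_force': 0.0, 'finger_gap': 0.998}
top 46.419490191808535 256.89598928044063 203.38690221028818 [[-0.02809617 -0.99955258 -0.01025874]
 [-0.99641395  0.02882441 -0.07955117]
 [ 0.07981128  0.00798687 -0.99677799]] [0.02159432 0.58660574 1.1690957 ] ['pixels', 'range_z', 'fov_y', 'cx', 'cy', 'R', 't']
side 54.07378246798332 257.6673836370794 189.1577984726054 [[-0.7311252  -0.68221091  0.00664875]
 [-0.35999345  0.37748993 -0.85317411]
 [ 0.57953486 -0.62617061 -0.52158386]] [0.41642254 0.27318388 0.96079172] ['pixels', 'range_z', 'fov_y', 'cx', 'cy', 'R', 't']
```
View pics/top0.png

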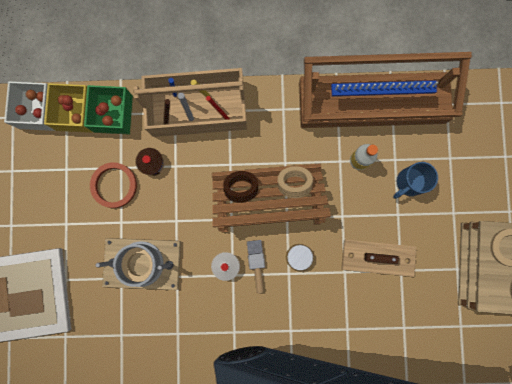

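View pics/side0.png

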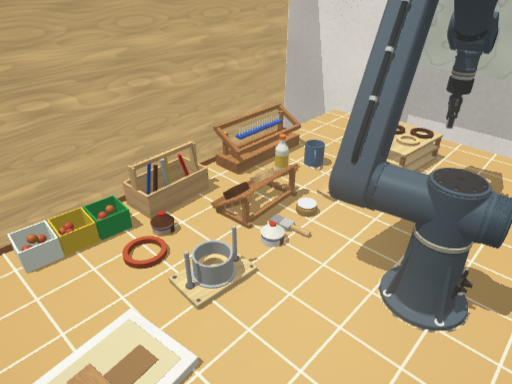

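The top view shows, in pixels: press at about (138,265), dark ring (240,186), light ring (295,181), plate (380,258). The side view agrees, and nothing blocks the press or the rack from above. I'll measure roughly from the top view and then refine with the wrist camera.

Create h.py:
```python
import numpy as np,cv2
from scipy.spatial.transform import Rotation as Rn
def cloud(d,s=None):
    "world point of every pixel, (384,512,3), nan where no range"
    f=192/np.tan(np.radians(d["fov_y"]/2)); z=d["range_z"].astype(float).copy(); z[z<=0]=np.nan
    v,u=np.mgrid[:384,:512]
    P=np.stack([(u-d["cx"])/f*z,(v-d["cy"])/f*z,z],-1)
    if "R" in d: return (P-d["t"])@d["R"]
    H=d["hand_eye"]; P=P@H[:3,:3].T+H[:3,3]
    return P@Rn.from_quat(s["tool_rot"]).as_matrix().T+s["tcp_pos"]
def proj(d,X,s=None):
    f=192/np.tan(np.radians(d["fov_y"]/2)); X=np.asarray(X,float)
    if "R" in d: C=d["R"]@X+d["t"]
    else:
        T=Rn.from_quat(s["tool_rot"]).as_matrix().T@(X-s["tcp_pos"]); H=d["hand_eye"]; C=H[:3,:3].T@(T-H[:3,3])
    return C[:2]/C[2]*f+[d["cx"],d["cy"]]
def wrist(name):
    from station import manip
    s=manip.sense(); d=manip.snapshot("wrist"); cv2.imwrite(f"pics/{name}.png",d["pixels"][:,:,::-1])
    np.savez(f"pics/{name}.npz",**d,**s); return s,d
def fitcircle(xy):
    A=np.c_[2*xy,np.ones(len(xy))]; c=np.linalg.lstsq(A,(xy**2).sum(1),rcond=None)[0]
    return c[:2],np.sqrt(c[2]+c[:2]@c[:2])
def shift(s,dw):
    "world shift -> tool axes"
    return np.round(Rn.from_quat(s["tool_rot"]).as_matrix().T@np.asarray(dw),4)
```

Run:
```python
from h import *
from station import manip
d=dict(np.load("pics/top0.npz")); P=cloud(d)
for n,u,v in [("press",138,265),("pin",103,264),("pin",172,270),("sleeve rim",116,264),("darkC",240,186),("light top",295,168),("light bot",295,194),("dark top",240,173),("dark bot",240,199),("lightL",279,181),("lightR",311,181),("plate",380,258),("plateL",346,254),("plateR",414,262),("rackTL",213,170),("rackBR",330,213),("tin",300,258),("bottle",370,150)]: print(n,np.round(P[v,u],3))
s,w=wrist("w0");print(w["hand_eye"],w["fov_y"],w["cx"],w["cy"],Rn.from_quat(s["tool_rot"]).as_matrix().round(3))
```

```text
press [0.433 0.323 0.026]
pin [0.442 0.386 0.11 ]
pin [0.417 0.235 0.016]
sleeve rim [0.439 0.366 0.072]
darkC [0.632 0.048 0.047]
light top [ 0.674 -0.097  0.056]
light bot [ 0.602 -0.092  0.094]
dark top [0.665 0.046 0.056]
dark bot [0.594 0.046 0.093]
lightL [ 0.638 -0.053  0.08 ]
lightR [ 0.635 -0.134  0.088]
plate [ 0.435 -0.309  0.045]
plateL [ 0.446 -0.229  0.008]
plateR [ 0.42  -0.405  0.02 ]
rackTL [ 0.684  0.123 -0.   ]
rackBR [ 0.557 -0.192 -0.002]
tin [ 0.44  -0.104  0.033]
bottle [ 0.697 -0.271  0.15 ]
[[ 2.79647502e-05 -9.45858583e-01 -3.24579020e-01  8.24291120e-02]
 [ 9.99999863e-01  1.95895683e-04 -4.84704363e-04  4.95183762e-04]
 [ 5.22045411e-04 -3.24578962e-01  9.45858459e-01 -1.21345652e-01]
 [ 0.00000000e+00  0.00000000e+00  0.00000000e+00  1.00000000e+00]] 63.3731416594203 253.96707485908522 190.85123162418938 [[ 0.944  0.331 -0.   ]
 [ 0.331 -0.944  0.002]
 [ 0.    -0.002 -1.   ]]
```

The manual's scale: shifts go in units of 50 mm. Converting my numbers, 0.607 m is 12.14, -0.39 m is -7.8.

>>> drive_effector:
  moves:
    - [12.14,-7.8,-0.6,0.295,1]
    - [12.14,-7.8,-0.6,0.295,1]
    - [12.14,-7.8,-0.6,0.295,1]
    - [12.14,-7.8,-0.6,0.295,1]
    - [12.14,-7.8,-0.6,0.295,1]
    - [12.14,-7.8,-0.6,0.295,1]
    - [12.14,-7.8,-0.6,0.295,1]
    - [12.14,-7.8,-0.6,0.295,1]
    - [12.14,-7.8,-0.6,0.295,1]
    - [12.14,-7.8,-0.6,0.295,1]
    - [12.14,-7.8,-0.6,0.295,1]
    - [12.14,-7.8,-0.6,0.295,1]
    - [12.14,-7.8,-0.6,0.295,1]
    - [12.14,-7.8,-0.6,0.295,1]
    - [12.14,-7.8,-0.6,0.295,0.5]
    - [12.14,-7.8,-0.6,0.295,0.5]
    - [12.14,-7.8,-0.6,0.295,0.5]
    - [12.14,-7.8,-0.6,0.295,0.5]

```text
refused: moves[0]: [12.14, -7.8, -0.6, 0.295, 1] is not of type 'number' (schema: type "number"). Nothing was moved.
```

I used the wrong layout. The manual says one flat list, 5 numbers to a row, no inner brackets; once more.

>>> drive_effector:
  moves: [12.14,-7.8,-0.6,0.295,1,12.14,-7.8,-0.6,0.295,1,12.14,-7.8,-0.6,0.295,1,12.14,-7.8,-0.6,0.295,1,12.14,-7.8,-0.6,0.295,1,12.14,-7.8,-0.6,0.295,1,12.14,-7.8,-0.6,0.295,1,12.14,-7.8,-0.6,0.295,1,12.14,-7.8,-0.6,0.295,1,12.14,-7.8,-0.6,0.295,1,12.14,-7.8,-0.6,0.295,1,12.14,-7.8,-0.6,0.295,1,12.14,-7.8,-0.6,0.295,1,12.14,-7.8,-0.6,0.295,1,12.14,-7.8,-0.6,0.295,0.5,12.14,-7.8,-0.6,0.295,0.5,12.14,-7.8,-0.6,0.295,0.5,12.14,-7.8,-0.6,0.295,0.5]

```text
t: 1.95
tcp_pos: [0.6496, -0.0222, 0.2829]
tool_rot: [1.0, 0.02, -0.001, 0.0]
force: [-0.9, -0.4, 0.1]
finger_gap: 0.498
gripper_force: 0.0
```

Run:
```python
from h import *
s,w=wrist("w1");print(s["tcp_pos"],s["tool_rot"],s["finger_gap"],s["t"])
```

```text
[ 0.64964754 -0.02217754  0.28289889] [ 9.99792774e-01  2.03412336e-02 -7.96576863e-04  9.00515715e-05] 0.49783104505566717 1.95
```

View pics/w1.png

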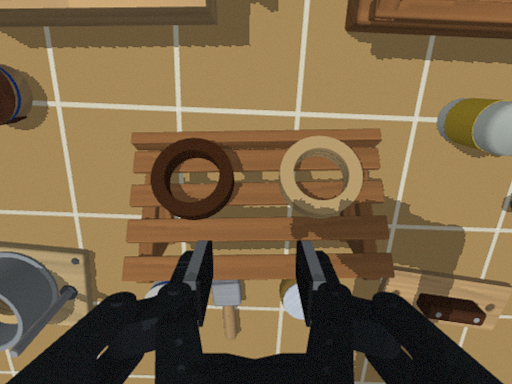

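The wrist view shows both rings clearly on the slats, dark at (193,178) and light at (321,175). Fitting both now.

Create rings.py:
```python
from h import *
def rings(s,w,names):
    P=cloud(w,s); out={}
    for n,(u,v) in names.items():
        yy,xx=np.mgrid[:384,:512]; m=((xx-u)**2+(yy-v)**2<55**2)&np.isfinite(P[...,2])
        X=P[m]; y=np.radians(n_yaw); nn=np.array([np.sin(.611)*np.cos(y),np.sin(.611)*np.sin(y),np.cos(.611)])
        h=X@nn; hist,e=np.histogram(h,np.arange(h.min(),h.max(),.002))
        top=h>np.percentile(h,99.5)-.008; T=X[top]; 
        for _ in range(3):   # plane fit
            c=T.mean(0); nrm=np.linalg.svd(T-c)[2][2]; nrm*=np.sign(nrm[2]); T=T[abs((T-c)@nrm)<.003]
        # circle by outer contour: in-plane coords
        e1=np.cross([0,1,0],nrm);e1/=np.linalg.norm(e1);e2=np.cross(nrm,e1)
        q=np.c_[(T-c)@e1,(T-c)@e2]; (a,b),r=cv2.minEnclosingCircle(q.astype(np.float32))
        hull=cv2.convexHull(q.astype(np.float32))[:,0]; cc,rr=fitcircle(hull.astype(float))
        ctr=c+e1*cc[0]+e2*cc[1]-nrm*.012
        print(n,"centre",ctr.round(4),"r",rr.round(4),r,"normal",nrm.round(3),"tilt",np.degrees(np.arccos(nrm[2])).round(1),len(T)); out[n]=ctr
    return out
n_yaw=2.3
```

Run:
```python
from rings import *
d=dict(np.load("pics/w1.npz")); 
rings(d,d,{"dark":(193,178),"light":(321,175)})
t=dict(np.load("pics/top0.npz"));P=cloud(t)
rings(t,t,{}) 
P=cloud(d,d)
for n,u,v in [("slatU",193,228),("slatTop",193,268),("slatL",140,195),("inhole",193,190),("inhole2",193,178),("right of dark",250,192)]: print(n,P[v,u].round(3))
```

```text
dark centre [0.6296 0.0445 0.0708] r 0.0446 0.04509013146162033 normal [0.574 0.033 0.818] tilt 35.1 2869
light centre [ 0.6375 -0.0952  0.0707] r 0.0445 0.0451478436589241 normal [0.574 0.033 0.818] tilt 35.1 2891
slatU [0.579 0.042 0.092]
slatTop [0.659 0.003 0.292]
slatL [0.606 0.106 0.069]
inhole [0.614 0.046 0.066]
inhole2 [0.609 0.058 0.001]
right of dark [ 0.615 -0.02   0.069]
```

Scaled: 0.193 m is 3.86, 0.185 m is 3.7.

>>> drive_effector:
  moves: [-0.36,-2.1,1,-0.015,0.5,-0.36,-2.1,1,-0.015,0.5,-0.36,-2.1,2,-0.015,0.5,-0.36,-2.1,2.8,-0.015,0.5,-0.36,-2.1,3.4,-0.015,0.5,-0.36,-2.1,3.7,-0.015,0.5,-0.36,-2.1,3.86,-0.015,0.5,-0.36,-2.1,3.86,-0.015,0.5]
  clamp_n: 25

```text
t: 2.8
tcp_pos: [0.6285, 0.0821, 0.0904]
tool_rot: [1.0, 0.028, 0.0, 0.0]
force: [-0.5, 0.8, -0.0]
finger_gap: 0.502
gripper_force: 0.0
```

Run:
```python
from h import *
s,w=wrist("w2")
```

```text
(no output)
```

View pics/w2.png

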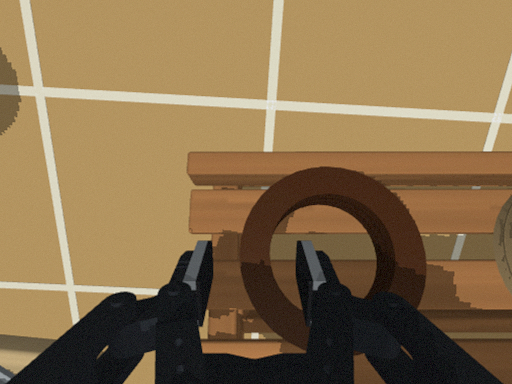

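The fingers straddle the wall: left finger outside at (205,270), right one in the hole at (310,270). Closing, then lifting.

>>> drive_effector:
  moves: [0,0,0,0,0.1,0,0,0,0,0.1,0,0,0,0,0.0,0,0,0,0,0,0,0,0,0,0,0,0,0,0,0]
  clamp_n: 30

```text
t: 3.45
tcp_pos: [0.6301, 0.0829, 0.0922]
tool_rot: [1.0, 0.028, 0.002, 0.0]
force: [1.9, 0.4, 6.2]
finger_gap: 0.18
gripper_force: 30.5
```

>>> drive_effector:
  moves: [0,0,-0.4,0,0,0,0,-1,0,0,0,0,-2,0,0,0,0,-2.8,0,0,0,0,-2.8,0,0]

```text
t: 3.95
tcp_pos: [0.6315, 0.0831, 0.237]
tool_rot: [1.0, 0.029, 0.006, 0.0]
force: [0.9, 0.8, -0.6]
finger_gap: 0.181
gripper_force: 30.2
```

Run:
```python
from rings import *
s,w=wrist("w3")
```

```text
(no output)
```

View pics/w3.png

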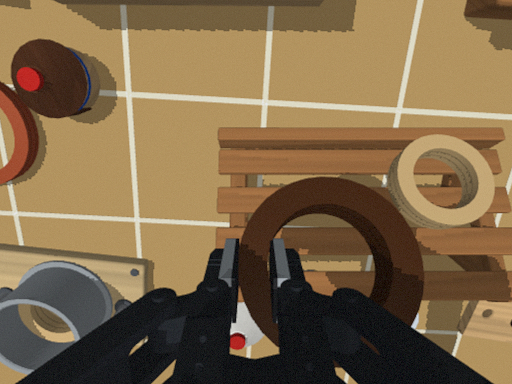

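Lifted and still tilted 35°. I'll level it by pressing its low edge gently on the free table left of the rack, so it pivots in the pads.

>>> drive_effector:
  moves: [-0.64,-3.24,0,0,0,-0.64,-3.24,0,0,0,-0.64,-3.24,0,0,0,-0.64,-3.24,0.6,0,0,-0.64,-3.24,1.6,0,0,-0.64,-3.24,2.4,0,0,-0.64,-3.24,3,0,0,-0.64,-3.24,3.3,0,0,-0.64,-3.24,3.4,0,0,-0.64,-3.24,3.4,0,0]
  clamp_n: 25

```text
t: 5.0
tcp_pos: [0.5868, 0.2427, 0.0597]
tool_rot: [1.0, 0.028, -0.001, 0.0]
force: [0.1, 0.1, 0.1]
finger_gap: 0.175
gripper_force: 30.2
```

>>> drive_effector:
  moves: [0,0,0.14,0,0,0,0,0.28,0,0,0,0,0.4,0,0,0,0,0.4,0,0]

```text
t: 5.4
tcp_pos: [0.5871, 0.2434, 0.0422]
tool_rot: [1.0, 0.028, 0.001, -0.0]
force: [-2.5, 0.8, 4.7]
finger_gap: 0.181
gripper_force: 28.5
```

Scaled: 0.01 m is 0.2, 0.008 m is 0.16.

>>> drive_effector:
  moves: [0,0,0.08,0,0,0,0,0.16,0,0,0,0,0.16,0,0,0,0,0.2,0,0,0,0,0.2,0,0]

```text
t: 5.9
tcp_pos: [0.5869, 0.2427, 0.0324]
tool_rot: [1.0, 0.028, 0.0, 0.0]
force: [-3.5, -0.5, 7.0]
finger_gap: 0.173
gripper_force: 25.4
```

```bash
python3 - <<'E'
from h import *
s,w=wrist("w4")
P=cloud(w,s);m=(w["pixels"].max(-1)<90)&(P[...,2]<.05)&(P[...,1]<.23)&(P[...,2]>.015);X=P[m];print(len(X),X.min(0),X.max(0))
c=X.mean(0);n=np.linalg.svd(X-c,full_matrices=False)[2][2];print(n)
E
```

```text
10012 [0.51508012 0.09030034 0.01500249] [0.63271369 0.22999684 0.04995116]
[ 0.02410769 -0.06229595  0.99776652]
```

View pics/w4.png

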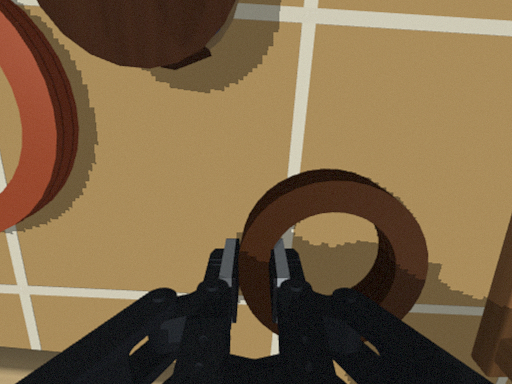

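The ring is nearly flat now, in view around (335,255). Measuring the remaining tilt.

Create held.py:
```python
from h import *
def held(s,w,zlo=-.05,zhi=.0,bright=False):
    "held ring top face: plane and circle, in world and tool axes"
    P=cloud(w,s); R=Rn.from_quat(s["tool_rot"]).as_matrix(); T=(P-s["tcp_pos"])@R
    px=w["pixels"].astype(int); m=(T[...,2]<.035)&(T[...,2]>.002)&(abs(T[...,0])<.06)&(T[...,1]>.004)&(T[...,1]<.1)
    m&=(px[...,0]-px[...,2]>12)
    X=P[m]; rng=np.random.default_rng(0); best=None
    for _ in range(300):
        a,b,c=X[rng.choice(len(X),3,False)]; n=np.cross(b-a,c-a); n/=np.linalg.norm(n)+1e-12; n*=np.sign(n[2])
        if n[2]<.75: continue
        k=abs((X-a)@n)<.0012
        if best is None or k.sum()>best.sum(): best=k
    Y=X[best]; c=Y.mean(0); n=np.linalg.svd(Y-c,full_matrices=False)[2][2]; n*=np.sign(n[2])
    e1=np.cross([0,1,0],n);e1/=np.linalg.norm(e1);e2=np.cross(n,e1); q=np.c_[(Y-c)@e1,(Y-c)@e2]
    hull=cv2.convexHull(q.astype(np.float32))[:,0].astype(float); cc,r=fitcircle(hull)
    C=c+cc[0]*e1+cc[1]*e2-.012*n
    print("held: centre",C.round(4),"tool",((C-s["tcp_pos"])@R).round(4),"r",round(r,4),"n",n.round(3),"tool n",(n@R).round(3),len(Y)); return C,n
```

```bash
python3 -c "
from held import *
d=dict(np.load('pics/w4.npz'));held(d,d)"
```

```text
held: centre [ 0.5885  0.1916 -0.0112] tool [-0.0013  0.0511  0.0436] r 0.0731 n [ 0.001 -0.003  1.   ] tool n [ 0.001  0.003 -1.   ] 15692
```

```bash
sed -i 's/<.035)/<.022)/' held.py; python3 -c "
from held import *
d=dict(np.load('pics/w4.npz'));held(d,d)"
```

```text
held: centre [0.5879 0.2046 0.015 ] tool [-0.0011  0.0381  0.0174] r 0.044 n [0.038 0.038 0.999] tool n [ 0.04  -0.035 -0.999] 8531
```

Scaled: 0.005 m is 0.1, 0.003 m is 0.06.

>>> drive_effector:
  moves: [0,0,0.06,0,0,0,0,0.1,0,0,0,0,0.1,0,0]

```text
t: 6.25
tcp_pos: [0.5873, 0.2424, 0.0305]
tool_rot: [1.0, 0.028, 0.001, 0.0]
force: [-6.3, -5.2, 22.3]
finger_gap: 0.175
gripper_force: 27.6
```

```bash
python3 - <<'E'
from held import *
s,w=wrist("w5");held(s,w)
E
```

```text
held: centre [0.5888 0.2038 0.0129] tool [-0.0008  0.0386  0.0176] r 0.0435 n [0.002 0.005 1.   ] tool n [ 0.004 -0.004 -1.   ] 8372
```

Create sleeve.py:
```python
from h import *
def sleeve(s,w,guess=(.435,.316),zr=(.079,.09)):
    P=cloud(w,s); px=w["pixels"].astype(int)
    m=(P[...,2]>zr[0])&(P[...,2]<zr[1])&(np.hypot(P[...,0]-guess[0],P[...,1]-guess[1])<.062)&(px.max(-1)-px.min(-1)<40)
    X=P[m]; c=np.array(guess)
    for _ in range(4):
        r=np.hypot(*(X[:,:2]-c).T); k=(r>.043)&(r<.056); c,rr=fitcircle(X[k][:,:2])
    print("sleeve rim",c.round(4),"mean r",round(rr,4),"z",np.median(X[k][:,2]).round(4),k.sum()); return c
def pins(s,w,c):
    P=cloud(w,s); px=w["pixels"].astype(int)
    m=(P[...,2]>.092)&(P[...,2]<.14)&(np.hypot(P[...,0]-c[0],P[...,1]-c[1])<.095)&(np.hypot(P[...,0]-c[0],P[...,1]-c[1])>.06)
    n,l,st,_=cv2.connectedComponentsWithStats(m.astype(np.uint8))
    for i in range(1,n):
        if st[i,4]>15: X=P[l==i]; t=X[X[:,2]>X[:,2].max()-.006]; print("pin",X.mean(0).round(4),"tip",t.mean(0).round(4),X[:,2].max().round(4),"px",st[i])
if __name__=="__main__":
    for n in ("w3","top0"):
        d=dict(np.load(f"pics/{n}.npz")); c=sleeve(d,d); pins(d,d,c)
```

```bash
python3 sleeve.py
```

```text
sleeve rim [0.4389 0.3152] mean r 0.0495 z 0.0841 1230
sleeve rim [0.4364 0.3179] mean r 0.0496 z 0.0837 371
pin [0.4417 0.3909 0.1188] tip [0.4415 0.3921 0.1301] 0.1338 px [ 95 262  10   6  43]
pin [0.4319 0.2419 0.1218] tip [0.4314 0.2437 0.1296] 0.1328 px [157 265   8   5  34]
```

>>> drive_effector:
  moves: [0,0,-1,0,0,0,0,-2,0,0,0,0,-3,0,0,0,0,-4,0,0,-1,0,-4.4,-0.15,0,-2,0,-4.4,-0.3,0,-2.4,0,-4.4,-0.45,0,-2.4,0,-4.4,-0.6,0,-2.4,0,-4.4,-0.75,0,-2.4,0,-4.4,-0.9,0,-2.4,0,-4.4,-1.05,0,-2.4,0,-4.4,-1.2,0,-2.4,0,-4.4,-1.35,0,-2.4,0,-4.4,-1.5,0,-2.4,0,-4.4,-1.5,0]

```text
t: 7.8
tcp_pos: [0.4674, 0.2361, 0.2463]
tool_rot: [0.712, 0.702, 0.001, 0.001]
force: [-1.2, 0.6, -0.7]
finger_gap: 0.173
gripper_force: 26.8
```

Run:
```python
from sleeve import *
from held import held
s,w=wrist("w6"); c=sleeve(s,w);pins(s,w,c);held(s,w)
```

```text
sleeve rim [0.4367 0.3166] mean r 0.0491 z 0.0845 3428
pin [0.4327 0.2443 0.1204] tip [0.4321 0.2427 0.1299] 0.1323 px [204 168  19  25 317]
held: centre [0.5043 0.2354 0.2282] tool [-0.0002  0.0368  0.0181] r 0.0438 n [-0.001  0.012  1.   ] tool n [ 0.012  0.001 -1.   ] 8050
```

View pics/w6.png

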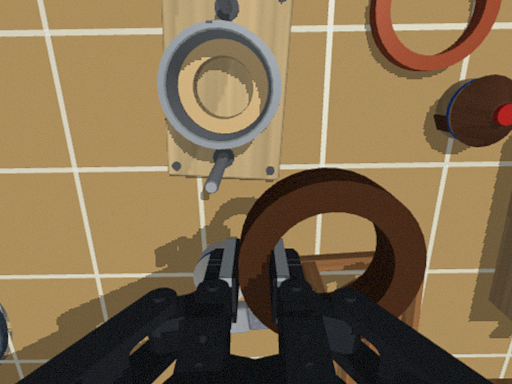

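The view shows the sleeve at (220,87) and the level ring at (332,250), with the near pin tip at (210,187). Moving over the sleeve and lowering.

Scaled: 0.122 m is 2.44, 0.115 m is 2.3.

>>> drive_effector:
  moves: [0.8,-0.68,0,0,0,1.6,-1.38,0.2,0,0,1.6,-1.38,1,0,0,1.6,-1.38,1.8,0,0,1.6,-1.38,2.3,0,0,1.6,-1.38,2.44,0,0,1.6,-1.38,2.44,0,0]

```text
t: 8.55
tcp_pos: [0.3993, 0.3169, 0.1229]
tool_rot: [0.713, 0.702, -0.001, -0.0]
force: [-0.2, -0.4, -0.5]
finger_gap: 0.172
gripper_force: 26.8
```

>>> drive_effector:
  moves: [0,0,0.08,0,0,0,0,0.14,0,0,0,0,0.2,0,0,0,0,0.2,0,0]

```text
t: 8.95
tcp_pos: [0.3996, 0.3171, 0.1136]
tool_rot: [0.712, 0.702, 0.0, 0.0]
force: [0.2, 0.7, -0.7]
finger_gap: 0.176
gripper_force: 26.8
```

```bash
python3 - <<'E'
from sleeve import *
from held import held
s,w=wrist("w7"); held(s,w)
E
```

```text
held: centre [0.4362 0.3164 0.0955] tool [-0.0002  0.0367  0.0182] r 0.0437 n [0.    0.012 1.   ] tool n [ 0.012  0.001 -1.   ] 8078
```

View pics/w7.png

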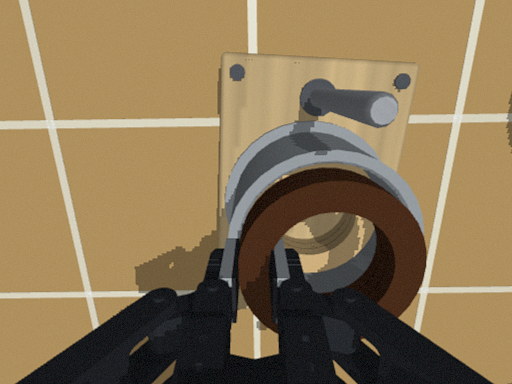

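The ring sits right over the sleeve, with the rim visible from (230,200) to (420,210). Checking the offset against the rim, then lowering.

Run:
```python
from sleeve import *
d=dict(np.load("pics/w7.npz"));c=sleeve(d,d,(.436,.316),(.081,.0875));pins(d,d,c)
```

```text
sleeve rim [0.4368 0.3177] mean r 0.0487 z 0.0845 3789
pin [0.4393 0.3919 0.122 ] tip [0.4408 0.3915 0.1299] 0.1324 px [ 335   90   63   38 1817]
pin [0.3734 0.3241 0.137 ] tip [0.3733 0.3241 0.1372] 0.14 px [177 284  22  22 183]
pin [0.3656 0.3288 0.1385] tip [0.3656 0.3288 0.1385] 0.14 px [149 287  27   7  82]
```

>>> drive_effector:
  moves: [0,0,0.06,0,0,0,0,0.1,0,0,0,0,0.1,0,0]

```text
t: 9.3
tcp_pos: [0.3999, 0.3173, 0.1082]
tool_rot: [0.712, 0.702, 0.0, 0.0]
force: [0.6, 0.4, -2.1]
finger_gap: 0.174
gripper_force: 26.7
```

No resistance with the bottom about 6 mm into the bore. Releasing and backing off.

>>> drive_effector:
  moves: [0,0,0.02,0,0.2,0,0,0.02,0,0.35,0,0,0.02,0,0.35,0,0,0,0,0.35,0,0,-0.6,0,0.35,0,0,-1.4,0,0.35,-0.8,0.8,-2.2,0,0.35,-1.6,0.8,-2.8,0,0.35,-1.6,0.8,-2.8,0,0.35]

```text
t: 10.2
tcp_pos: [0.4403, 0.2347, 0.2513]
tool_rot: [0.713, 0.701, 0.002, 0.002]
force: [-0.0, -0.4, 0.3]
finger_gap: 0.35
gripper_force: 0.0
```

Run:
```python
from sleeve import *
s,w=wrist("w8"); c=sleeve(s,w,(.4368,.317)); P=cloud(w,s)
px=w["pixels"].astype(int); r=np.hypot(P[...,0]-c[0],P[...,1]-c[1])
m=(r<.044)&(r>.031)&(P[...,2]>.03); X=P[m]; print(np.histogram(X[:,2],np.arange(.03,.1,.004)))
```

```text
sleeve rim [0.4365 0.3165] mean r 0.0491 z 0.0844 3325
(array([   0,    0,    4,   36,   18,   31,   14,   30,  716, 2924,    0,
          0,    0,    0,    0,    0,    0]), array([0.03 , 0.034, 0.038, 0.042, 0.046, 0.05 , 0.054, 0.058, 0.062,
       0.066, 0.07 , 0.074, 0.078, 0.082, 0.086, 0.09 , 0.094, 0.098]))
```

View pics/w8.png

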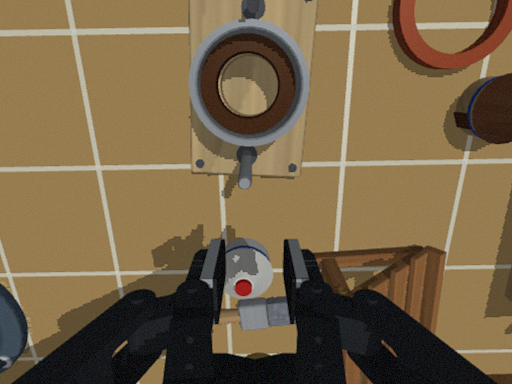

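The dark ring is home, with its top at 66–67 mm and flat in the sleeve at (248,85). Next, the light ring.

Scaled: -0.15 m is -3, -0.09 m is -1.8.

>>> drive_effector:
  moves: [-0.6,0.4,0,0.15,0.5,-1.2,0.8,0,0.3,0.5,-1.8,1.2,0,0.45,0.5,-2.4,1.6,0,0.6,0.5,-3,2,0,0.75,0.5,-3.6,2.4,0,0.9,0.5,-4.2,2.9,0,1.05,0.5,-4.8,3.4,0,1.2,0.5,-5.4,3.8,0,1.35,0.5,-5.78,4,0,1.498,0.5,-5.78,4,1,1.498,0.5,-5.78,4,1,1.498,0.5,-5.78,4,1,1.498,0.5]

```text
t: 11.55
tcp_pos: [0.6324, -0.0538, 0.1962]
tool_rot: [1.0, 0.03, -0.003, -0.001]
force: [-0.4, 0.7, 0.8]
finger_gap: 0.496
gripper_force: 0.0
```

Run:
```python
from rings import *
s,w=wrist("w9"); u=proj(w,(.6375,-.0952,.08),s);print(u)
C=rings(s,w,{"light":tuple(u)})["light"]
y=np.array([-.056,.998,0]);G=C+.0375*y; G[2]=.090
q=Rn.from_quat(s["tool_rot"]).as_matrix();print("go",shift(s,G-s["tcp_pos"]),"yaw",np.arctan2(q[1,0],q[0,0]))
```

```text
[305.18928072 188.2294832 ]
light centre [ 0.6548 -0.0771  0.177 ] r 0.0042 0.004943141248077154 normal [-0.956 -0.103  0.276] tilt 74.0 55
go [ 0.0218 -0.0127  0.1061] yaw 0.059619783039583506
```

```bash
sed -i 's/<55\*\*2)/<75**2)\&(P[...,2]<.115)/' rings.py
```

Run:
```python
from rings import *
d=dict(np.load("pics/w9.npz")); C=rings(d,d,{"light":(305,188)})["light"]
G=C+.0375*np.array([-.056,.998,0]);G[2]=.09; print(shift(d,G-d["tcp_pos"]))
```

```text
light centre [ 0.6377 -0.0954  0.0706] r 0.0446 0.04508849233388901 normal [0.574 0.032 0.818] tilt 35.1 5340
[0.0036 0.0046 0.1061]
```

Scaled: 0.1 m is 2, 0.001 m is 0.02.

>>> drive_effector:
  moves: [0.02,0.02,0.8,0,0.5,0.02,0.02,1.5,0,0.5,0.02,0.02,1.9,0,0.5,0.02,0.02,2,0,0.5,0.02,0.02,2,0,0.5,0.02,0.02,2,0,0.5]
  clamp_n: 25

```text
t: 12.2
tcp_pos: [0.6368, -0.0561, 0.1006]
tool_rot: [1.0, 0.03, 0.002, 0.001]
force: [1.1, -1.0, 0.3]
finger_gap: 0.498
gripper_force: 0.0
```

Scaled: 0.01 m is 0.2, 0.002 m is 0.04.

>>> drive_effector:
  moves: [-0.02,0.04,0.12,0,0.5,-0.02,0.04,0.2,0,0.5,-0.02,0.04,0.2,0,0.1,-0.02,0.04,0.2,0,0,-0.02,0.04,0.2,0,0,-0.02,0.04,0.2,0,0,-0.02,0.04,0.2,0,0,-0.02,0.04,0.2,0,0]
  clamp_n: 30

```text
t: 13.0
tcp_pos: [0.6348, -0.0583, 0.0885]
tool_rot: [1.0, 0.029, 0.001, 0.0]
force: [1.2, -0.1, 1.0]
finger_gap: 0.194
gripper_force: 28.2
```

>>> drive_effector:
  moves: [0,0,-0.4,0,0,0,0,-1,0,0,0,0,-2,0,0,0,0,-2.8,0,0,0,0,-2.8,0,0,0,0,-2.8,0,0]

```text
t: 13.6
tcp_pos: [0.634, -0.0582, 0.2291]
tool_rot: [1.0, 0.029, 0.0, 0.0]
force: [-0.3, 1.3, -0.6]
finger_gap: 0.192
gripper_force: 28.2
```

Run:
```python
from held import *
s,w=wrist("w10");held(s,w)
```

```text
held: centre [ 0.6386 -0.0973  0.2112] tool [0.0023 0.0394 0.0179] r 0.0377 n [0.56  0.049 0.827] tool n [ 0.563 -0.015 -0.826] 4228
```

Scaled: -0.303 m is -6.06, 0.169 m is 3.38.

>>> drive_effector:
  moves: [-0.6,-6.06,0,0,0,-0.6,-6.06,0,0,0,-0.6,-6.06,0,0,0,-0.6,-6.06,0,0,0,-0.6,-6.06,0,0,0,-0.6,-6.06,0,0,0,-0.6,-6.06,0.6,0,0,-0.6,-6.06,1.6,0,0,-0.6,-6.06,2.4,0,0,-0.6,-6.06,3,0,0,-0.6,-6.06,3.3,0,0,-0.6,-6.06,3.38,0,0]
  clamp_n: 25

```text
t: 14.85
tcp_pos: [0.5841, 0.2418, 0.0558]
tool_rot: [1.0, 0.029, -0.004, 0.001]
force: [-0.6, -0.0, -0.5]
finger_gap: 0.19
gripper_force: 28.2
```

>>> drive_effector:
  moves: [0,0,0.14,0,0,0,0,0.28,0,0,0,0,0.4,0,0,0,0,0.52,0,0,0,0,0.56,0,0,0,0,0.56,0,0]

```text
t: 15.45
tcp_pos: [0.5863, 0.2426, 0.0334]
tool_rot: [1.0, 0.029, 0.0, -0.0]
force: [-3.4, -0.8, 5.3]
finger_gap: 0.179
gripper_force: 25.0
```

```bash
python3 - <<'E'
from held import *
s,w=wrist("w11");held(s,w)
E
```

```text
held: centre [0.5926 0.2035 0.0178] tool [0.004  0.0394 0.0155] r 0.0396 n [0.132 0.04  0.99 ] tool n [ 0.134 -0.032 -0.99 ] 6824
```

Scaled: 0.007 m is 0.14, 0.006 m is 0.12.

>>> drive_effector:
  moves: [0,0,0.06,0,0,0,0,0.12,0,0,0,0,0.14,0,0,0,0,0.14,0,0]

```text
t: 15.9
tcp_pos: [0.5865, 0.2423, 0.0281]
tool_rot: [1.0, 0.029, 0.0, 0.0]
force: [-5.8, -1.0, 14.7]
finger_gap: 0.179
gripper_force: 27.6
```

```bash
python3 - <<'E'
from held import *
s,w=wrist("w12");held(s,w)
E
```

```text
held: centre [0.5882 0.2035 0.013 ] tool [-0.0007  0.0389  0.0151] r 0.0434 n [0.002 0.006 1.   ] tool n [ 0.003 -0.005 -1.   ] 8528
```

>>> drive_effector:
  moves: [0,0,-1,0,0,0,0,-2,0,0,0,0,-3,0,0,0,0,-4,0,0,-1,0,-4.4,-0.15,0,-2,0,-4.4,-0.3,0,-2.4,0,-4.4,-0.45,0,-2.4,0,-4.4,-0.6,0,-2.4,0,-4.4,-0.75,0,-2.4,0,-4.4,-0.9,0,-2.4,0,-4.4,-1.05,0,-2.4,0,-4.4,-1.2,0,-2.4,0,-4.4,-1.35,0,-2.4,0,-4.4,-1.5,0,-2.4,0,-4.4,-1.5,0,-2.4,0,-4.4,-1.5,0]

```text
t: 17.55
tcp_pos: [0.467, 0.2354, 0.2452]
tool_rot: [0.712, 0.702, 0.001, 0.0]
force: [0.2, -0.5, -0.2]
finger_gap: 0.177
gripper_force: 27.7
```

Run:
```python
from sleeve import *
from held import held
s,w=wrist("w13"); c=sleeve(s,w);pins(s,w,c);C,n=held(s,w)
print(shift(s,[c[0]-C[0],c[1]-C[1],.087-C[2]+.012]))
```

```text
sleeve rim [0.4367 0.3165] mean r 0.0491 z 0.0844 3466
pin [0.4327 0.2442 0.1204] tip [0.4319 0.2426 0.1298] 0.1323 px [204 168  19  25 325]
held: centre [0.5038 0.2342 0.23  ] tool [-0.0007  0.0367  0.0153] r 0.0438 n [-0.006  0.011  1.   ] tool n [ 0.011 -0.004 -1.   ] 8369
[ 0.0813 -0.0686  0.1309]
```

Scaled: 0.081 m is 1.62, 0.128 m is 2.56.

>>> drive_effector:
  moves: [0.8,-0.68,0,0,0,1.62,-1.37,0.2,0,0,1.62,-1.37,1,0,0,1.62,-1.37,1.8,0,0,1.62,-1.37,2.36,0,0,1.62,-1.37,2.56,0,0,1.62,-1.37,2.56,0,0]

```text
t: 18.3
tcp_pos: [0.3989, 0.3169, 0.1154]
tool_rot: [0.712, 0.702, -0.001, -0.0]
force: [-0.6, -0.3, -0.0]
finger_gap: 0.175
gripper_force: 27.7
```

>>> drive_effector:
  moves: [0,0,0.06,0,0,0,0,0.12,0,0,0,0,0.18,0,0,0,0,0.18,0,0]

```text
t: 18.7
tcp_pos: [0.4, 0.3174, 0.1079]
tool_rot: [0.711, 0.703, 0.001, 0.0]
force: [0.6, 1.1, -1.2]
finger_gap: 0.178
gripper_force: 27.7
```

>>> drive_effector:
  moves: [0,0,0.02,0,0.2,0,0,0.02,0,0.35,0,0,0.02,0,0.35,0,0,0,0,0.35,0,0,-0.6,0,0.35,0,0,-1.4,0,0.35,-0.8,0.8,-2.2,0,0.35,-1.6,0.8,-2.8,0,0.35,-1.6,0.8,-2.8,0,0.35,-1.6,0.8,-2.8,0,0.35]

```text
t: 19.7
tcp_pos: [0.4393, 0.2357, 0.2488]
tool_rot: [0.712, 0.702, 0.001, 0.001]
force: [-0.7, 0.1, -0.6]
finger_gap: 0.353
gripper_force: 0.0
```

Run:
```python
from sleeve import *
s,w=wrist("w14"); c=sleeve(s,w,(.4368,.317)); P=cloud(w,s);pins(s,w,c)
r=np.hypot(P[...,0]-c[0],P[...,1]-c[1])
m=(r<.044)&(r>.031)&(P[...,2]>.03); X=P[m]; print(np.histogram(X[:,2],np.arange(.06,.11,.002)))
X=X[X[:,2]>.08];A=np.c_[X[:,:2]-c,np.ones(len(X))];print(np.linalg.lstsq(A,X[:,2],rcond=None)[0])
t=dict(np.load("pics/top0.npz"))
```

```text
sleeve rim [0.4363 0.3165] mean r 0.0494 z 0.0846 3136
pin [0.4318 0.2443 0.1207] tip [0.4317 0.2425 0.1298] 0.1324 px [239 166  14  25 297]
(array([   0,    0,    0,    0,    0,    0,    0,    0,    0,    0,    0,
          0,    0,    1,  769, 3536,  150,    0,    0,    0,    0,    0,
          0,    0]), array([0.06 , 0.062, 0.064, 0.066, 0.068, 0.07 , 0.072, 0.074, 0.076,
       0.078, 0.08 , 0.082, 0.084, 0.086, 0.088, 0.09 , 0.092, 0.094,
       0.096, 0.098, 0.1  , 0.102, 0.104, 0.106, 0.108]))
[-0.00180062  0.0003592   0.09066694]
```

The light ring is home too, with its top at 90.5 mm and level. Now over to the plate.

The manual's scale: shifts go in units of 50 mm. Converting my numbers, -0.606 m is -12.12, -0.01 m is -0.2.

>>> drive_effector:
  moves: [-12.12,0.08,-0.2,0.13,0.6,-12.12,0.08,-0.2,0.13,0.6,-12.12,0.08,-0.2,0.13,0.6,-12.12,0.08,-0.2,0.13,0.6,-12.12,0.08,-0.2,0.13,0.6,-12.12,0.08,-0.2,0.13,0.6,-12.12,0.08,-0.2,0.13,0.6,-12.12,0.08,-0.2,0.13,0.6,-12.12,0.08,-0.2,0.13,0.6,-12.12,0.08,-0.2,0.13,0.6,-12.12,0.08,-0.2,0.13,0.6,-12.12,0.08,-0.2,0.13,0.6,-12.12,0.08,-0.2,0.13,0.6,-12.12,0.08,-0.2,0.13,0.6,-12.12,0.08,-0.2,0.13,0.6]

```text
t: 21.25
tcp_pos: [0.4349, -0.3665, 0.2556]
tool_rot: [0.755, 0.656, 0.001, -0.002]
force: [0.1, 1.3, -0.0]
finger_gap: 0.601
gripper_force: 0.0
```

Create plate.py:
```python
from h import *
def plate(s,w,g=(.435,-.309)):
    P=cloud(w,s); near=np.hypot(P[...,0]-g[0],P[...,1]-g[1])<.115
    out=[]
    for nm,lo,hi in (("plate",.010,.018),("bar",.043,.053)):
        m=(near&(P[...,2]>lo)&(P[...,2]<hi)); X=P[m]; q=(X[:,:2]*1000).astype(np.float32)
        (a,b),(ww,hh),an=cv2.minAreaRect(q); bx=cv2.boxPoints(((a,b),(ww,hh),an)); e=[bx[1]-bx[0],bx[2]-bx[1]]; L=max(e,key=np.linalg.norm); L=L*np.sign(L[1])
        print(nm,round(a/1000,4),round(b/1000,4),"size",round(ww,1),round(hh,1),"yaw",np.arctan2(-L[0],L[1]).round(4),"z",np.median(X[:,2]).round(4),len(X)); out.append((a/1000,b/1000,np.arctan2(-L[0],L[1])))
    return out
if __name__=="__main__":
    s,w=wrist("w15"); plate(s,w); R=Rn.from_quat(s["tool_rot"]).as_matrix(); print(np.arctan2(R[1,0],R[0,0]),s["tcp_pos"])
    t=dict(np.load("pics/top0.npz"));plate(t,t)
```

```bash
python3 plate.py
```

```text
plate 0.4341 -0.3161 size 190.0 80.2 yaw -0.126 z 0.0146 10245
bar 0.4342 -0.3158 size 82.8 21.9 yaw -0.1212 z 0.0483 1694
1.4301050587912716 [ 0.43491729 -0.36654719  0.25556741]
plate 0.4339 -0.3142 size 191.2 80.0 yaw -0.1274 z 0.0137 1669
bar 0.4339 -0.3137 size 83.4 21.8 yaw -0.1273 z 0.0474 256
```

View pics/w15.png

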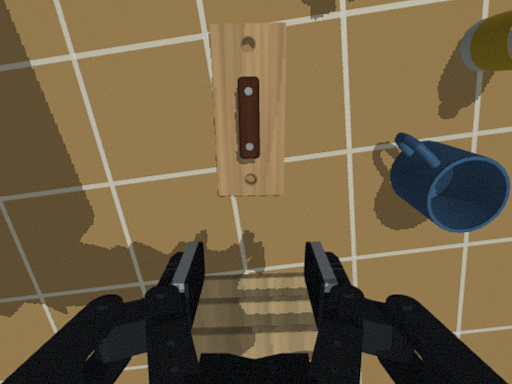

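The plate lies clear, centre (248,110), with the bar fitted at (0.434, -0.316) and yaw -0.125. Grasping the bar.

>>> drive_effector:
  moves: [1,-0.16,0.6,-0.016,0.6,1,-0.16,1.6,-0.016,0.6,1,-0.16,2.6,-0.016,0.6,1,-0.16,3.4,-0.016,0.6,1,-0.16,4,-0.016,0.6,1,-0.16,4.24,-0.016,0.6,1,-0.16,4.28,-0.016,0.6,1,-0.16,4.28,-0.016,0.6]

```text
t: 22.1
tcp_pos: [0.4349, -0.3184, 0.0442]
tool_rot: [0.75, 0.662, 0.0, 0.001]
force: [0.1, -0.3, 0.3]
finger_gap: 0.599
gripper_force: 0.0
```

>>> drive_effector:
  moves: [0.04,0,0.06,0,0.6,0.04,0,0.06,0,0.2,0.04,0,0.06,0,0,0.04,0,0.06,0,0,0.04,0,0.06,0,0,0.04,0,0.06,0,0,0.04,0,0.06,0,0]
  clamp_n: 70

```text
t: 22.8
tcp_pos: [0.435, -0.3171, 0.0415]
tool_rot: [0.75, 0.661, 0.0, 0.001]
force: [0.2, 0.3, 6.5]
finger_gap: 0.243
gripper_force: 70.1
```

>>> drive_effector:
  moves: [0,0,-0.4,0,0,0,0,-1.2,0,0,0,0,-2.2,0,0,0,0,-3.2,0,0,0,0,-4,0,0,0,0,-4,0,0,0,0,-4,0,0]

```text
t: 23.5
tcp_pos: [0.4342, -0.3165, 0.241]
tool_rot: [0.75, 0.661, -0.0, 0.001]
force: [-0.5, 0.3, -3.1]
finger_gap: 0.245
gripper_force: 69.2
```

Create pl2.py:
```python
from h import *
def heldplate(s,w):
    "level of the held plate (tool axes) and its rectangle as far as seen"
    P=cloud(w,s); R=Rn.from_quat(s["tool_rot"]).as_matrix(); T=(P-s["tcp_pos"])@R
    m=(T[...,2]>.018)&(T[...,2]<.040)&(T[...,0]>.0)&(T[...,0]<.11)&(abs(T[...,1])<.05); X=T[m]
    for _ in range(3):
        A=np.c_[X[:,:2],np.ones(len(X))]; c=np.linalg.lstsq(A,X[:,2],rcond=None)[0]; X=X[abs(A@c-X[:,2])<.002]
    k=X[(X[:,0]>.06)]; far=X[abs(X[:,1])<.03]
    print("plate top: slope x,y",c.round(4)[:2],"z at tcp",c[2].round(4),"y edges",np.percentile(k[:,1],[.5,99.5]).round(4),"far edge x",np.percentile(far[:,0],99.8).round(4),len(X))
    for f in (.02,.05,.08):
        k=X[abs(X[:,0]-f)<.006]; print(" x",f,"edges y",np.percentile(k[:,1],[.5,99.5]).round(4) if len(k)>5 else None)
    return X
if __name__=="__main__":
    s,w=wrist("w16"); heldplate(s,w)
```

```bash
python3 pl2.py
```

```text
plate top: slope x,y [-0.0009  0.0027] z at tcp 0.0269 y edges [-0.0407  0.0385] far edge x 0.0952 27294
 x 0.02 edges y [-0.0408  0.0386]
 x 0.05 edges y [-0.0407  0.0384]
 x 0.08 edges y [-0.0407  0.0385]
```

Run:
```python
from h import *
for n in ("w6","w13","w14","w7"):
    d=dict(np.load(f"pics/{n}.npz"));P=cloud(d,d)
    for g in ((.441,.3915),(.432,.242)):
        m=(np.hypot(P[...,0]-g[0],P[...,1]-g[1])<.012)&(P[...,2]>.125)&(P[...,2]<.14)
        if m.sum()<20: continue
        X=P[m]; z=np.percentile(X[:,2],80); X=X[abs(X[:,2]-z)<.0015]; (a,b),r=cv2.minEnclosingCircle((X[:,:2]*1000).astype(np.float32)); print(n,"disc",round(a,1),round(b,1),"r",round(r,1),(X.mean(0)*1000).round(1),len(X))
```

```text
w6 disc 432.0 242.1 r 5.4 [431.9 242.2 130.6] 118
w13 disc 431.9 242.3 r 5.0 [432.  242.2 130.7] 109
w14 disc 431.8 241.8 r 5.0 [431.7 242.1 130.6] 105
w7 disc 441.4 391.1 r 5.4 [441.3 391.3 130.6] 731
```

>>> drive_effector:
  moves: [12.58,-1.52,0.2,-0.066,0,12.58,-1.52,0.2,-0.066,0,12.58,-1.52,0.2,-0.066,0,12.58,-1.52,0.2,-0.066,0,12.58,-1.52,0.2,-0.066,0,12.58,-1.52,0.2,-0.066,0,12.58,-1.52,0.2,-0.066,0,12.58,-1.52,0.2,-0.066,0,12.58,-1.52,0.2,-0.066,0,12.58,-1.52,0.2,-0.066,0,12.58,-1.52,0.2,-0.066,0,12.58,-1.52,0.2,-0.066,0,12.58,-1.52,0.2,-0.066,0,12.58,-1.52,0.4,-0.066,0,12.58,-1.52,0.8,-0.066,0,12.58,-1.52,1,-0.066,0,12.58,-1.52,1,-0.066,0,12.58,-1.52,1,-0.066,0]

```text
t: 25.35
tcp_pos: [0.4379, 0.316, 0.1895]
tool_rot: [0.728, 0.685, -0.001, -0.0]
force: [0.1, 0.3, -2.0]
finger_gap: 0.245
gripper_force: 69.1
```

Run:
```python
from pl2 import *
s,w=wrist("w17"); heldplate(s,w); R=Rn.from_quat(s["tool_rot"]).as_matrix(); print("yaw",np.arctan2(R[1,0],R[0,0]))
# far hole: low points seen through it / pin tip inside
P=cloud(w,s);T=(P-s["tcp_pos"])@R
m=(np.hypot(T[...,0]-.075,T[...,1]+.001)<.012)&(T[...,2]>.035);X=T[m];print("in hole",X.mean(0).round(4),X.min(0).round(4),X.max(0).round(4),len(X))
v,u=np.nonzero(m);c=w["pixels"][v.min()-25:v.max()+25,u.min()-25:u.max()+25,::-1];cv2.imwrite("pics/hole.png",cv2.resize(c,None,fx=6,fy=6))
```

```text
plate top: slope x,y [-0.0012  0.0028] z at tcp 0.0269 y edges [-0.0407  0.0385] far edge x 0.0952 27316
 x 0.02 edges y [-0.0409  0.0386]
 x 0.05 edges y [-0.0407  0.0385]
 x 0.08 edges y [-0.0407  0.0385]
yaw 1.50964111266321
in hole [ 0.0754 -0.0012  0.0769] [ 0.0667 -0.0127  0.0353] [0.0815 0.0097 0.1723] 490
```

Create hole.py:
```python
from h import *
def hole(s,w):
    R=Rn.from_quat(s["tool_rot"]).as_matrix(); T=(cloud(w,s)-s["tcp_pos"])@R; f=192/np.tan(np.radians(w["fov_y"]/2)); H=w["hand_eye"]
    m=(np.hypot(T[...,0]-.075,T[...,1]+.001)<.016)&(T[...,2]<.03)&(T[...,2]>.024)   # plate top near hole
    v,u=np.nonzero(m); a=np.zeros(m.shape,np.uint8); sl=np.s_[v.min():v.max()+1,u.min():u.max()+1]
    # hole = pixels below plate top, rays cast on plate-top plane
    vv,uu=np.mgrid[:384,:512]; ray=np.stack([(uu-w["cx"])/f,(vv-w["cy"])/f,np.ones(uu.shape)],-1)@H[:3,:3].T; o=H[:3,3]
    Q=o+ray*((.0269-o[2])/ray[...,2])[...,None]
    h=(np.hypot(Q[...,0]-.075,Q[...,1]+.001)<.010)&(T[...,2]>.030)
    q=(Q[h][:,:2]*1000).astype(np.float32); (x,y),r=cv2.minEnclosingCircle(q); print("hole top (tool mm)",round(x,2),round(y,2),"r",round(r,2),"centroid",q.mean(0),h.sum())
    zt=s["tcp_pos"][2]-.1305; p=h&(abs(T[...,2]-zt)<.004); X=T[p]
    print("pin tip in hole",(X.mean(0)*1000).round(2) if len(X) else None,len(X), np.histogram(T[h][:,2],8) )
if __name__=="__main__":
    import sys; d=dict(np.load(f"pics/{sys.argv[1]}.npz")); hole(d,d)
```

```bash
python3 hole.py w17
```

```text
hole top (tool mm) 75.69 -1.14 r 6.6 centroid [75.76949   -1.1077132] 668
pin tip in hole [75.6  -0.73 59.43] 353 (array([ 87, 353,   2,   1,   1,   2,   1, 221]), array([0.03006467, 0.04791437, 0.06576406, 0.08361376, 0.10146346,
       0.11931315, 0.13716285, 0.15501255, 0.17286224]))
```

Far hole and pin tip agree within 0.5 mm. Lowering and watching the force.

Scaled: 0.0003 m is 0.006, 0.025 m is 0.5.

>>> drive_effector:
  moves: [0.006,0.004,0.16,0,0,0.006,0.004,0.28,0,0,0.006,0.004,0.36,0,0,0.006,0.004,0.44,0,0,0.006,0.004,0.5,0,0,0.006,0.004,0.5,0,0]

```text
t: 26.0
tcp_pos: [0.438, 0.3167, 0.1647]
tool_rot: [0.728, 0.686, -0.001, 0.0]
force: [0.0, -2.8, -3.2]
finger_gap: 0.248
gripper_force: 69.1
```

Run:
```python
from pl2 import *; from hole import hole
s,w=wrist("w18"); heldplate(s,w);hole(s,w)
```

```text
plate top: slope x,y [0.0005 0.0025] z at tcp 0.0269 y edges [-0.0406  0.0386] far edge x 0.0952 27267
 x 0.02 edges y [-0.0408  0.0386]
 x 0.05 edges y [-0.0406  0.0385]
 x 0.08 edges y [-0.0406  0.0386]
hole top (tool mm) 75.63 -1.03 r 6.6 centroid [75.68737   -1.0119284] 669
pin tip in hole [74.58 -0.68 34.59] 531 (array([549,   3,   4,   3,   1,   2,   2, 105]), array([0.03008791, 0.04474809, 0.05940826, 0.07406844, 0.08872862,
       0.1033888 , 0.11804897, 0.13270915, 0.14736933]))
```

Both pins are in. A small -x nudge of the tool takes out the side force, then I keep lowering.

>>> drive_effector:
  moves: [-0.014,0.004,0.08,0,0,-0.014,0.004,0.16,0,0,-0.014,0.004,0.26,0,0,-0.014,0.004,0.36,0,0,-0.014,0.004,0.46,0,0,-0.014,0.004,0.56,0,0,-0.014,0.004,0.56,0,0]

```text
t: 26.75
tcp_pos: [0.4382, 0.3164, 0.1363]
tool_rot: [0.728, 0.686, -0.001, -0.0]
force: [-0.6, -1.6, -3.4]
finger_gap: 0.24
gripper_force: 69.0
```

Scaled: 0.004 m is 0.08, 0.0055 m is 0.11.

>>> drive_effector:
  moves: [0,0,0.04,0,0,0,0,0.08,0,0,0,0,0.1,0,0,0,0,0.11,0,0,0,0,0.11,0,0]

```text
t: 27.25
tcp_pos: [0.4383, 0.3164, 0.1318]
tool_rot: [0.728, 0.686, -0.0, -0.0]
force: [-2.8, -1.4, -0.9]
finger_gap: 0.245
gripper_force: 69.2
```

Scaled: 0.001 m is 0.02, 0.0005 m is 0.01.

>>> drive_effector:
  moves: [0,0,0.01,0,0,0,0,0.02,0,0,0,0,0.02,0,0]

```text
t: 27.55
tcp_pos: [0.4383, 0.3164, 0.1316]
tool_rot: [0.728, 0.686, 0.0, 0.0]
force: [-4.2, -2.1, 5.3]
finger_gap: 0.248
gripper_force: 70.3
```

>>> drive_effector:
  moves: [0,0,0.01,0,0,0,0,0.02,0,0,0,0,0.02,0,0]

```text
t: 27.85
tcp_pos: [0.4383, 0.3164, 0.1316]
tool_rot: [0.728, 0.686, 0.0, 0.0]
force: [-6.1, -4.1, 12.8]
finger_gap: 0.246
gripper_force: 71.2
```

Resting on the column. Pressing to about 15 N for a bit over a second.

>>> drive_effector:
  moves: [-0.006,-0.01,0.006,0,0,-0.006,-0.01,0.006,0,0,-0.006,-0.01,0.006,0,0]

```text
t: 28.15
tcp_pos: [0.4382, 0.3164, 0.1315]
tool_rot: [0.728, 0.686, 0.001, 0.0]
force: [-4.4, -3.1, 12.2]
finger_gap: 0.248
gripper_force: 71.2
```

>>> drive_effector:
  moves: [0,0,0,0,0,0,0,0,0,0,0,0,0,0,0,0,0,0,0,0,0,0,0,0,0,0,0,0,0,0,0,0,0,0,0,0,0,0,0,0,0,0,0,0,0,0,0,0,0,0]

```text
t: 29.15
tcp_pos: [0.4382, 0.3164, 0.1315]
tool_rot: [0.728, 0.686, 0.001, 0.0]
force: [-5.2, -2.8, 12.2]
finger_gap: 0.244
gripper_force: 71.2
```

Run:
```python
from pl2 import *
s,w=wrist("w19");X=heldplate(s,w)
```

```text
plate top: slope x,y [0.0008 0.0028] z at tcp 0.0269 y edges [-0.0406  0.0386] far edge x 0.0952 27160
 x 0.02 edges y [-0.0409  0.0386]
 x 0.05 edges y [-0.0407  0.0385]
 x 0.08 edges y [-0.0407  0.0387]
```

Scaled: 0.0003 m is 0.006.

>>> drive_effector:
  moves: [0,0,0.006,0,0,0,0,0.006,0,0,0,0,0.006,0,0,0,0,0.006,0,0,0,0,0.006,0,0,0,0,0.006,0,0,0,0,0.006,0,0,0,0,0.006,0,0,0,0,0.006,0,0,0,0,0.006,0,0,0,0,0.006,0,0,0,0,0.006,0,0]

```text
t: 30.4
tcp_pos: [0.4382, 0.3164, 0.1315]
tool_rot: [0.728, 0.686, 0.001, 0.0]
force: [-4.7, -3.3, 14.3]
finger_gap: 0.245
gripper_force: 71.5
```

>>> drive_effector:
  moves: [0,0,-0.02,0,0,0,0,-0.036,0,0,0,0,-0.036,0,0,0,0,-0.036,0,0.4,0,0,-0.036,0,0.5,0,0,-0.036,0,0.5,0,0,-0.036,0,0.5]

```text
t: 31.1
tcp_pos: [0.4386, 0.3165, 0.1309]
tool_rot: [0.728, 0.686, 0.001, 0.0]
force: [-1.2, 0.3, 0.2]
finger_gap: 0.503
gripper_force: 0.0
```

>>> drive_effector:
  moves: [0,0,-0.2,0,0.5,0,0,-0.6,0,0.5,0,0,-1.4,0,0.5,0,0,-2.2,0,0.5,-1,0,-2.6,0,0.5,-1.8,0,-2.8,0,0.5,-1.8,0,-2.8,0,0.5,-1.8,0,-2.8,0,0.5]

```text
t: 31.9
tcp_pos: [0.433, 0.2259, 0.2721]
tool_rot: [0.729, 0.685, 0.001, 0.0]
force: [-0.2, 0.0, 0.7]
finger_gap: 0.503
gripper_force: 0.0
```

Run:
```python
from h import *
from station import manip
s,w=wrist("w20"); t=manip.snapshot("top")
for n,d in (("wrist",w),("top",t)):
    P=cloud(d,s); near=np.hypot(P[...,0]-.4366,P[...,1]-.3167)<.1
    X=P[near&(P[...,2]>.095)&(P[...,2]<.115)]
    for _ in range(3):
        A=np.c_[X[:,:2]-[.4366,.3167],np.ones(len(X))];c=np.linalg.lstsq(A,X[:,2],rcond=None)[0];X=X[abs(A@c-X[:,2])<.003]
    print(n,"plate plane",c.round(4),"rect",cv2.minAreaRect((X[:,:2]*1000).astype(np.float32)),len(X))
```

```text
wrist plate plane [-0.0012  0.0003  0.1046] rect ((435.646484375, 298.0950622558594), (151.4733428955078, 80.30620574951172), 86.39722442626953) 12678
top plate plane [-0.0036  0.003   0.1038] rect ((441.8119812011719, 318.5627136230469), (192.6886444091797, 78.48406982421875), 82.53120422363281) 576
```

The plate is flat, with its top at 104.6 mm (90.6 + 14), and the robot is clear of everything. Handing in.

```bash
python3 -c "
from station import manip
print(manip.sign_off())"
```

```text
the job is handed in; nothing more can be done
None
```

The job is handed in: the dark ring then the light ring lie flat in the sleeve, and the plate sits level on both pins with its top at 104.6 mm. It was pressed at about 12–14 N (roughly 15–17 N on the rings with the plate's weight) for just over 2 s and released. Sim time was about 32 s, and the hand-in returned no verdict.

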